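# Find the proud support pad with a plunger probe and mark it

### The arm

A 6-joint arm with a two-finger parallel gripper is mounted at the origin on a cart in front of the work surface, level with it; the furniture and walls round the work are solid. World frame = base frame: x ahead of the robot, y to its left, z up, the work surface at z = 0. Lengths are in mm, angles in rad, forces in N, time in s.
With the tool pointing down it reaches from about 275 to 750 mm from the base axis. Payload 10.2 kg.
Tool frame: the origin (TCP) lies midway between the tips of the shut fingers; the grasp point (between the pads) lies manip.grip_point_offset behind it (manip.grip_point_offset is the distance from the TCP to the grasp point, in mm); z points along the fingers, y is the line along which they close (so a half turn about z gives the same grasp; the last joint's range is limited). The gripper opens to 85 mm and grips with 20 to 120 N. Pads are 22 mm wide; open, the fingers measure 114 mm over their backs; the gripper's body (76 mm by 85 mm) begins 54 mm behind the grasp point. The pads swing forward as they close: fully open they stand 13 mm farther back than shut.
Start: joints at [1.046, 0.313, 1.498, -0, 1.331, -0.223], TCP at [156.063, 501.274, 231.294] pointing down, gripper open.
Joint ranges: [-2.94, 2.94], [-0.97, 2.17], [0.19, 2.56], [-1.23, 4.37], [0.02, 3.11], [-2.88, 2.88]. Speed limits (rad/s): [2.39, 2.39, 3.01, 3.14, 3.14, 3.14].

### API

Orientations are given as a rotation vector (axis times angle).
In Python, from workcell import manip gives the robot as it stands.
- The arm moves only by the tool send_rows, never from a script. Its argument "targets" is a list that holds one entry, the list of rows, each a list of 5 numbers: the opening, from -1 (shut) to 1 (fully open), then the shift along the tool's x, y, z in units of 30 mm (1.0 is 30 mm), then the turn about the tool's z in rad. A call has 1 to 10 rows; each row shifts and turns the commanded pose from where the row before left it, along the tool's axes as they then stand; what a row does not reach is not made up. A row lasts 1/12 s, in which the tool goes at most 41.7 mm and 7.16 degrees, less where a joint would pass 70% of its speed; a pose out of reach is approached as far as the arm can. A call is refused whole if a number of a shift passes 1 or a number of a turn 0.125, either way. A call with a gripper value outside its range is refused whole. The fingers move at their own pace and stop on an object; the grip force is fixed at half the most. Time passes only in rows, so rows that do not move let the fingers close. It gives the time, the measured TCP pose, the force, the opening and the grip force at its end, in the units of the state.
- manip.get_obs(): the state, without advancing time (a new reading comes with each control period).
- manip.snapshot(name): name is "side" or "top"; returns the picture (400x640x3 uint8, blue, green, red); there is no depth.
- manip.get_calibration(name): a dict with "intrinsics" (3x3 intrinsics, pixels), "camera_from_world" (4x4, takes a point from world to camera coordinates). Camera axes: x right, y up, looking along -z (the intrinsics and any distortion apply to the point x, -y, -z); pixel columns grow to the right and rows downward; lengths in mm; the calibration is good to about 2 mm. A picture is of the moment at which its call begins. get_calibration takes no time and is no camera call.
- manip.close_job(): hands the job in; it is judged then, once.
Trained networks look in the newest picture that a camera, given by its name, has taken for a name from the list of things; names that differ only in an ending like _2 or _b are one class to them, and where a whole thing is asked for, a point or a joint stands for the part that bears it (a point fixed in the world has none). Each returns a list of dicts, best first, with "confidence" (0 to 1); they miss things now and then, are a little off and sometimes report something else, mostly with a low value. They report only what shows in the picture. A call takes as long as a camera call.
- manip.regions_of(label, camera): "mask" (400x640 bool, what is visible of it) and "xy" ([column, row] in pixels, amid what is visible of it).
- manip.place_of(label, camera): "xy" ([column, row] in pixels: a listed point, or the origin of a listed thing).
The state is a dict: "t": time; "joints": joint angles; "qd": joint speeds; "effort": joint torques, N m; "ee_pos": TCP position; "orientation": TCP orientation; "wrist_force": force on the tool from outside, world axes, zero at the start; "ft_torque": the same for the moment, N m; "width": opening from 0.0 (shut) to 1.0 (fully open); "gripper_force": force on a finger pad.
Only numpy, scipy, OpenCV 4.12 (cv2) and the standard library are available. Lean on these libraries where they do the work, as an engineer would, in place of code of your own. Each camera call takes 0.05 s, during which the arm holds its last target. There are 200 camera calls.

### The job

One of the five steel pads on the aluminium support plate stands a few millimetres proud of the others. Take the plunger probe from its stand and press its tip lightly on each pad in turn until the plunger gives, starting at the end with the round post and never driving the plunger to its stop, to find the high pad by feel; then hang the probe back in its stand and stand the largest brass weight upright on the middle of the high pad. Do not disturb the two smaller weights.

Things in the scene. Friction and masses are not known exactly. Their poses are not given: they have to be found in the camera images.
- stage: fixed aluminium plate 104 x 216 mm, top face 20 mm up, with five round flat dark steel pads (30 mm diameter) in a W along it and one thinner round dark post (14 mm, top 35 mm up) at (-22, 92) mm. Origin: centre of underside, on the table; x across, y along towards the post end, z up. Four pad tops are 28 mm above the table; the fifth, any of them, 31 mm.
- stand: fixed probe stand, 70 mm square base, four rods and a 56 mm square 8 mm thick top plate whose upper face is 60 mm above the table, with a 15 mm through hole at its middle. Origin: centre of its underside, below the hole; z up.
- probe: loose plunger probe, hung upright in the stand on its collar (27 mm wide, 5 thick). Origin: centre of collar's underside, 60 mm up. Black handle above, 24 mm in x by 20 in y, from z 5 to 61 mm; a 27 mm dial on its -x face (to x -18, centre z 42): grip the two bare y faces. Below: 9 mm stem to z -22, thin spring plunger, 8 mm ball tip ending at z -45 mm.
- probe_tip (a point): lowest point of the ball tip of the probe's plunger, 45 mm below the probe's origin while the plunger is out; it moves up with the plunger.
- plunger (a joint): how far the plunger is pushed into the probe (m): 0 out, 0.010 at its stop. Spring: 0.8 N to begin moving, then 0.8 N per mm, about 9 N just before the stop.
- weight_large: largest of three knobbed brass weights (200 g), 27 mm base diameter, 47 mm high with the knob; its sides are straight up to 25 mm and taper above (grip the body low, as the tapering top slips out). Origin: centre of its underside; z up.
- weight_medium: bystander: the medium brass weight, 22 mm diameter, 38 mm high. Origin: centre of its underside.
- weight_small: bystander: the small brass weight, 18 mm diameter, 31 mm high. Origin: centre of its underside.
- spot_1 (a point): fixed point of the plate at the middle of pad 1 counted from the post end, at (22, 72) mm in the plate's frame, 28 mm above the table: the height of a normal pad's top, whether or not this pad is the high one.
- spot_2 (a point): fixed point of the plate at the middle of pad 2 counted from the post end, at (-22, 36) mm in the plate's frame, 28 mm above the table: the height of a normal pad's top, whether or not this pad is the high one.
- spot_3 (a point): fixed point of the plate at the middle of pad 3 counted from the post end, at (22, 0) mm in the plate's frame, 28 mm above the table: the height of a normal pad's top, whether or not this pad is the high one.
- spot_4 (a point): fixed point of the plate at the middle of pad 4 counted from the post end, at (-22, -36) mm in the plate's frame, 28 mm above the table: the height of a normal pad's top, whether or not this pad is the high one.
- spot_5 (a point): fixed point of the plate at the middle of pad 5 counted from the post end, at (22, -72) mm in the plate's frame, 28 mm above the table: the height of a normal pad's top, whether or not this pad is the high one.

How it is judged:
By the outcome, as a careful person would: the job done as asked, in the order asked, and still so for the second after the job is handed in, with the robot touching nothing.
It also fails if it takes over 72 s, if anything falls off the work surface, if the arm or the gripper's body presses on something with over 40 N, if the wrist force passes 120 N, or if a joint passes its speed limit or range.

## Working session

There is one attempt and no reset: what is moved stays moved. The work goes in short steps, Python scripts to look and compute and a tool call to move; the robot and the scene stay as the last step left them, time stands still between calls to the robot, and variables do not carry over. Pictures are saved under pics/ and viewed, at most 10 in all, crops included, and the job is handed in when it is done.

Besides the shell and the picture viewer there is one more tool, called after "Emit:" as name(argument=value, ...), one argument or row to a line, values as JSON. send_rows: Moves the arm, as the interface text tells. Its arguments: {"type":"object","properties":{"targets":{"type":"array"}},"required":["targets"]}

```bash
mkdir -p pics; cat > h.py <<'E'
import numpy as np, cv2
from workcell import manip
def ray(cam,px):
    c=manip.get_calibration(cam);K=np.array(c["intrinsics"]);T=np.array(c["camera_from_world"])
    d=np.linalg.inv(K)@np.array([px[0],px[1],1.]);d=np.array([d[0],-d[1],-d[2]])
    R=T[:3,:3];return -R.T@T[:3,3],R.T@d
def at_z(cam,px,z):
    o,d=ray(cam,px);return o+d*(z-o[2])/d[2]
def proj(cam,p):
    c=manip.get_calibration(cam);K=np.array(c["intrinsics"]);T=np.array(c["camera_from_world"])
    q=T[:3,:3]@np.array(p)+T[:3,3];u=K@np.array([q[0],-q[1],-q[2]]);return u[:2]/u[2]
E
python3 - <<'E'
from h import *
o=manip.get_obs();print({k:np.round(v,3).tolist() for k,v in o.items()},manip.grip_point_offset)
for c in("top","side"):
    cv2.imwrite(f"pics/{c}0.png",manip.snapshot(c));print(c,"cam at",ray(c,[320,200])[0].round())
    for l,z in [("stage",0),("stand",0),("probe",60),("probe_tip",15),("weight_large",0),("weight_medium",0),("weight_small",0)]+[(f"spot_{i}",28) for i in range(1,6)]:
        for r in manip.place_of(l,c)[:2]:
            print(l,np.round(r["confidence"],2),np.round(r["xy"],1),at_z(c,r["xy"],z).round(1))
E
```

```text
{'t': 0.0, 'joints': [1.046, 0.313, 1.498, -0.0, 1.331, -0.223], 'qd': [-0.001, -0.0, 0.001, 0.001, -0.0, -0.002], 'effort': [0.002, -41.224, -25.976, 0.0, 0.004, -0.0], 'ee_pos': [155.923, 501.028, 230.715], 'orientation': [-0.472, -3.105, 0.002], 'wrist_force': [0.663, 0.735, -0.083], 'ft_torque': [0.008, 0.036, 0.036], 'gripper_force': 0.0, 'width': 0.996} 18.700000000000003
top cam at [ 447.   36. 1256.]
stage 0.82 [347. 184.] [545.6 -21.5   0. ]
stand 0.67 [438.  215.3] [ 453. -278.    0.]
probe 0.65 [443.  216.1] [ 450.4 -276.4   60. ]
probe_tip 0.66 [330.8 190.5] [526.7  25.   15. ]
weight_large 0.4 [216.  199.8] [505.8 352.    0. ]
weight_medium 0.52 [249.5 224.1] [435.4 257.    0. ]
weight_small 0.6 [331.2 194.8] [515.4  23.9   0. ]
weight_small 0.47 [254.  198.5] [508.  243.7   0. ]
spot_1 0.94 [359.2 186.6] [535.7 -54.1  28. ]
spot_1 0.82 [376.2 175.2] [ 566.8 -101.9   28. ]
spot_2 0.94 [359.2 186.6] [535.7 -54.1  28. ]
spot_2 0.82 [376.2 175.2] [ 566.8 -101.9   28. ]
spot_3 0.94 [359.2 186.6] [535.7 -54.1  28. ]
spot_3 0.82 [376.2 175.2] [ 566.8 -101.9   28. ]
spot_4 0.94
[... 315 characters left out ...]
[343.1 188.1] [ 450.5 -283.4    0. ]
probe 0.68 [343.2 176.8] [ 453.3 -241.5   60. ]
weight_large 0.6 [317.8 291.9] [506.2 336.9   0. ]
weight_medium 0.68 [349.1 276. ] [434.7 268.    0. ]
weight_small 0.59 [315.8 271.3] [515.9 256.3   0. ]
spot_1 0.97 [292.5 221.1] [597.3  51.1  28. ]
spot_1 0.94 [318.4 207.5] [528.1 -48.9  28. ]
spot_2 0.97 [292.5 221.1] [597.3  51.1  28. ]
spot_2 0.94 [318.4 207.5] [528.1 -48.9  28. ]
spot_3 0.97 [292.5 221.1] [597.3  51.1  28. ]
spot_3 0.94 [318.4 207.5] [528.1 -48.9  28. ]
spot_4 0.97 [292.5 221.1] [597.3  51.1  28. ]
spot_4 0.94 [318.4 207.5] [528.1 -48.9  28. ]
spot_5 0.97 [292.5 221.1] [597.3  51.1  28. ]
spot_5 0.94 [318.4 207.5] [528.1 -48.9  28. ]
```

View pics/top0.png

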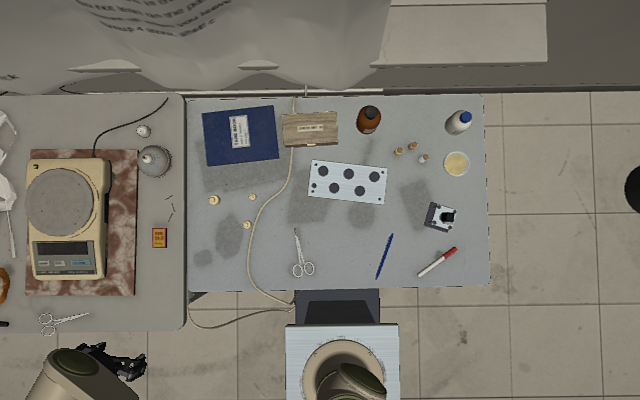

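View pics/side0.png

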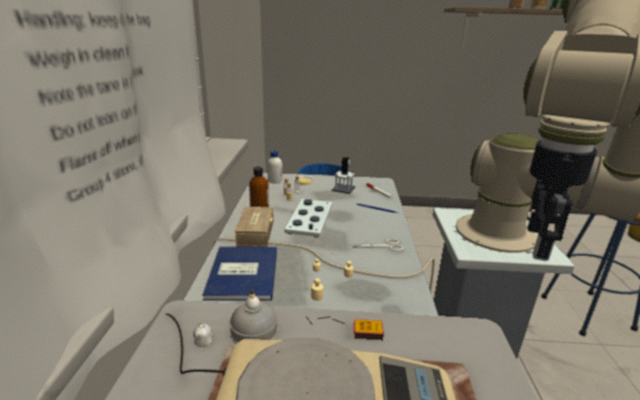

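```bash
python3 - <<'E'
from h import *
im=manip.snapshot("top");im2=manip.snapshot("side")
def crop(i,x,y,w,h,s): return cv2.resize(i[y:y+h,x:x+w],None,fx=s,fy=s,interpolation=cv2.INTER_CUBIC)
a=crop(im,300,150,95,60,8)[:,:760];b=crop(im,415,195,50,45,6);c=crop(im,200,185,65,50,6);d=crop(im2,280,190,60,50,6)
row2=np.zeros((300,800,3),np.uint8);row2[:270,:300]=b;row2[:300,300:690]=c[:300,:390]
out=np.zeros((600,800,3),np.uint8);out[:480,:760]=a;
out=cv2.resize(out[:480],(500,300));fin=np.zeros((600,800,3),np.uint8);fin[:300,:500]=out;fin[300:]=row2;fin[:240,500:]=cv2.resize(d,(300,240))
cv2.imwrite("pics/z1.png",fin)
for s in("top","side"):
    for r in manip.place_of("spot_1",s): print(s,round(r["confidence"],2),np.round(r["xy"],1),at_z(s,r["xy"],28).round(1))
    for l in("stage","stand","probe","plunger","weight_large","weight_medium","weight_small"):
        for r in manip.regions_of(l,s)[:2]:
            m=r["mask"];ys,xs=np.nonzero(m);print(s,l,round(r["confidence"],2),np.round(r["xy"],1),xs.min(),xs.max(),ys.min(),ys.max(),m.sum(),xs.mean().round(1),ys.mean().round(1))
m=manip.regions_of("stage","top")[0]["mask"].astype(np.uint8)
m=cv2.erode(cv2.morphologyEx(m,cv2.MORPH_CLOSE,np.ones((9,9))),np.ones((3,3)))
g=cv2.cvtColor(im,cv2.COLOR_BGR2GRAY)
dark=((g<120)&(m>0)).astype(np.uint8)
n,_,st,ce=cv2.connectedComponentsWithStats(dark)
for i in range(1,n):
    x,y,w,h,A=st[i]
    if A<4: continue
    x0,y0=x-2,y-2;p=np.clip(200-g[y0:y+h+2,x0:x+w+2].astype(float),0,None);Y,X=np.mgrid[y0:y+h+2,x0:x+w+2]
    cc=np.array([(p*X).sum(),(p*Y).sum()])/p.sum()
    print(A,ce[i].round(2),cc.round(2),at_z("top",ce[i],28).round(1))
E
```

```text
top 0.94 [324.  168.2] [588.5  43.2  28. ]
top 0.8 [334.2 189.2] [529.4  15.6  28. ]
top 0.73 [362.5 187. ] [534.4 -63.2  28. ]
top 0.61 [377.6 176.5] [ 563.1 -105.8   28. ]
top 0.57 [348.1 170.9] [580.  -23.9  28. ]
top stage 0.92 [346.4 181.6] 308 386 160 204 2391 347.1 182.0
top stand 0.58 [439.2 218.8] 424 455 202 232 543 437.5 217.5
top probe 0.49 [447.3 216.3] 440 453 212 224 152 447.0 217.9
top weight_medium 0.55 [248.7 225.8] 242 251 220 228 74 246.6 224.1
top weight_small 0.47 [252.6 198.8] 250 254 194 198 23 252.0 196.2
top weight_small 0.34 [447. 219.] 439 453 212 224 144 446.2 217.9
side 0.92 [305.1 213.2] [565.7  -4.4  28. ]
side 0.73 [320.5 208.3] [521.3 -43.9  28. ]
side 0.72 [343.1 188. ] [ 451.9 -216.5   28. ]
side 0.68 [313.1 217.9] [539.5  24.1  28. ]
side 0.66 [296.8 219.9] [585.8  42.2  28. ]
side 0.6 [309.2 203. ] [559.2 -78.9  28. ]
side stage 0.68 [307.2 221.8] 285 330 200 237 933 309.3 219.1
side stand 0.84 [345.8 185.2] 332 353 171 193 327 343.6 182.8
side stand 0.73 [308.9 220.4] 284 331 199 236 1010 308.9 218.9
side probe 0.71 [345.3 166.9] 341 350 157 173 127 344.8 164.4
side plunger 0.75 [311.7 219.3] 285 331 200 236 924 308.8 219.3
side weight_large 0.76 [318.9 286.3] 311 322 278 300 220 316.6 289.7
side weight_medium 0.4 [347.4 269.8] 344 352 261 277 127 348.0 269.3
5 [315.6 164.2] [315.49 164.13] [600.   66.5  28. ]
84 [322.58 170.42] [322.56 170.41] [582.3  47.2  28. ]
89 [348.38 173.4 ] [348.26 173.31] [572.9 -24.6  28. ]
89 [373.94 176.18] [373.95 176.21] [564.2 -95.6  28. ]
7 [382.29 172.  ] [381.9  172.18] [ 575.5 -119.1   28. ]
18 [313.72 185.11] [313.86 185.06] [541.6  72.4  28. ]
84 [333.61 187.5 ] [333.68 187.61] [534.1  17.2  28. ]
88 [359.39 190.47] [359.23 190.51] [524.9 -54.4  28. ]
7 [312.29 191.  ] [312.28 190.84] [525.2  76.6  28. ]
6 [379.  198.5] [379.09 198.51] [ 501.7 -108.5   28. ]
```

View pics/z1.png

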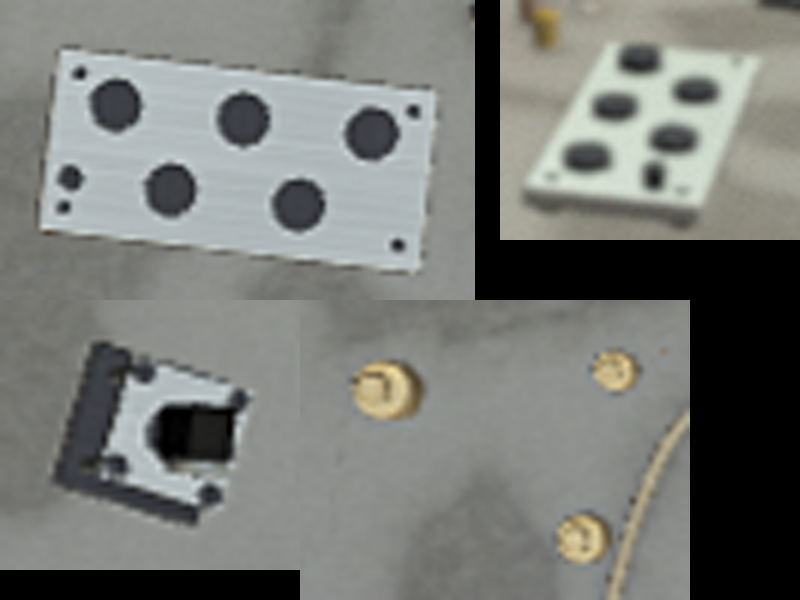

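```bash
cat > fit.py <<'E'
from h import *
from scipy.optimize import differential_evolution
def hull_mask(cam,pts,off,S,shape):
    uv=np.array([(proj(cam,p)-off+.5)*S for p in pts],np.float32)
    m=np.zeros(shape,np.uint8);cv2.fillConvexPoly(m,cv2.convexHull(uv).astype(np.int32),1);return m
hx=[(x,y,z) for x in(-12,12) for y in(-10,10) for z in(5,61)]
t=np.linspace(0,2*np.pi,24,endpoint=False)
dial=[(x,13.5*np.cos(a),42+13.5*np.sin(a)) for x in(-18,-12) for a in t]
col=[(13.5*np.cos(a),13.5*np.sin(a),z) for z in(0,5) for a in t]
def w(p,pts,z0=60):
    c,s=np.cos(p[2]),np.sin(p[2]);return [(p[0]+c*x-s*y,p[1]+s*x+c*y,z0+z) for x,y,z in pts]
E
python3 - <<'E'
from fit import *
top=manip.snapshot("top");side=manip.snapshot("side")
S=8;win={"top":(415,195,50,45),"side":(325,150,35,48)}
tg={}
for c,i in(("top",top),("side",side)):
    x,y,ww,h=win[c];g=cv2.cvtColor(i,cv2.COLOR_BGR2GRAY)[y:y+h,x:x+ww]
    tg[c]=cv2.resize(g,None,fx=S,fy=S,interpolation=cv2.INTER_CUBIC)
dk={c:(v<40).astype(np.uint8) for c,v in tg.items()}
def render(p,c):
    off=np.array(win[c][:2]);sh=tg[c].shape
    return hull_mask(c,w(p,hx),off,S,sh)|hull_mask(c,w(p,dial),off,S,sh)
def cost(p,cs=("top","side")):
    return sum(1-(render(p,c)&dk[c]).sum()/max(1,(render(p,c)|dk[c]).sum()) for c in cs)
for cs in(("top",),("side",),("top","side")):
    r=differential_evolution(cost,[(420,480),(-310,-250),(-np.pi,np.pi)],args=(cs,),seed=1,maxiter=25,popsize=8)
    print(cs,r.x.round(3),round(r.fun,3))
out=np.zeros((600,800,3),np.uint8);xo=0
for c in("top","side"):
    v=cv2.cvtColor(tg[c],cv2.COLOR_GRAY2BGR);cn,_=cv2.findContours(render(r.x,c),0,2);cv2.drawContours(v,cn,-1,(0,0,255),1)
    out[:v.shape[0],xo:xo+v.shape[1]]=v;xo+=v.shape[1]
cv2.imwrite("pics/fit.png",out)
# stand corner estimates, top plate
g=tg["top"]
for q in [(176/6+415,195+130/6)]: print("stand c",at_z("top",q,60).round(1))
# weights by colour
hsv=cv2.cvtColor(top,cv2.COLOR_BGR2HSV);m=cv2.inRange(hsv,(12,60,90),(32,255,255))
n,_,st,ce=cv2.connectedComponentsWithStats(m)
for k in range(1,n):
    if st[k][0]<270 and st[k][0]>200 and 185<st[k][1]<240 and st[k][4]>10: print(st[k],ce[k].round(1),at_z("top",ce[k],20).round(1))
hsv=cv2.cvtColor(side,cv2.COLOR_BGR2HSV);m=cv2.inRange(hsv,(12,60,90),(32,255,255))
n,_,st,ce=cv2.connectedComponentsWithStats(m)
for k in range(1,n):
    if 300<st[k][0]<360 and 250<st[k][1]<310 and st[k][4]>10: print(st[k],ce[k].round(1))
print([proj("side",(506,y,0)).round(1) for y in(340,352,365)],[proj("side",(506,350,47)).round(1)])
# plate
P=np.array([[22,72],[-22,36],[22,0],[-22,-36],[22,-72]]);
W=np.array([at_z("top",q,28)[:2] for q in [(322.58,170.42),(333.64,187.55),(348.32,173.35),(359.31,190.49),(373.94,176.2)]])
Pc=P-P.mean(0);Wc=W-W.mean(0);a=np.arctan2((Pc[:,0]*Wc[:,1]-Pc[:,1]*Wc[:,0]).sum(),(Pc*Wc).sum())
R=np.array([[np.cos(a),-np.sin(a)],[np.sin(a),np.cos(a)]]);o=W.mean(0)-R@P.mean(0)
print("plate",a.round(4),o.round(1));F=P@R.T+o;print(F.round(1),(W-F).round(1))
print("side px of model spots",[proj("side",(*f,28)).round(1).tolist() for f in F])
E
```

```text
Traceback (most recent call last):
  File "fit.py", line 4, in hull_mask
    uv=np.array([(proj(cam,p)-off+.5)*S for p in pts],np.float32)
                  ~~~~^^^^^^^
  File "h.py", line 10, in proj
    c=manip.get_calibration(cam);K=np.array(c["intrinsics"]);T=np.array(c["camera_from_world"])
ValueError: time passes only in moves, steps and waits
```

Emit:
send_rows(
  targets=[
    [[1, 0, -1, 0, 0], [1, 0, -1, 0, 0], [1, 0, -1, 0, 0], [1, 0, -1, 0, 0]],
  ],
)

```text
t: 2.68
ee_pos: [119.8, 385.4, 231.0]
orientation: [-0.472, -3.106, 0.0]
wrist_force: [0.6, 0.9, -0.2]
width: 1.001
gripper_force: 0.0
```

```bash
cat > h.py <<'E'
import numpy as np, cv2
from workcell import manip
CAL={}
def cal(c):
    if c not in CAL:
        d=manip.get_calibration(c);CAL[c]=(np.array(d["intrinsics"]),np.array(d["camera_from_world"]))
    return CAL[c]
def ray(cam,px):
    K,T=cal(cam);d=np.linalg.inv(K)@np.array([px[0],px[1],1.]);d=np.array([d[0],-d[1],-d[2]])
    R=T[:3,:3];return -R.T@T[:3,3],R.T@d
def at_z(cam,px,z):
    o,d=ray(cam,px);return o+d*(z-o[2])/d[2]
def proj(cam,p):
    K,T=cal(cam);q=np.atleast_2d(p)@T[:3,:3].T+T[:3,3];u=(q*[1,-1,-1])@K.T;u=u[:,:2]/u[:,2:];return u if np.ndim(p)>1 else u[0]
E
sed -i 's/uv=.*/uv=((proj(cam,np.array(pts))-off+.5)*S).astype(np.float32)/' fit.py
cat > m.py <<'E'
from fit import *
top=manip.snapshot("top");side=manip.snapshot("side")
S=8;win={"top":(415,195,50,45),"side":(325,150,35,48)}
tg={}
for c,i in(("top",top),("side",side)):
    x,y,ww,h=win[c];g=cv2.cvtColor(i,cv2.COLOR_BGR2GRAY)[y:y+h,x:x+ww]
    tg[c]=cv2.resize(g,None,fx=S,fy=S,interpolation=cv2.INTER_CUBIC)
dk={c:(v<40).astype(np.uint8) for c,v in tg.items()}
def render(p,c):
    off=np.array(win[c][:2]);sh=tg[c].shape
    return hull_mask(c,w(p,hx),off,S,sh)|hull_mask(c,w(p,dial),off,S,sh)
def cost(p,cs=("top","side")):
    return sum(1-(render(p,c)&dk[c]).sum()/max(1,(render(p,c)|dk[c]).sum()) for c in cs)
for cs in(("top",),("side",),("top","side")):
    r=differential_evolution(cost,[(420,480),(-310,-250),(-np.pi,np.pi)],args=(cs,),seed=1,maxiter=25,popsize=8)
    print(cs,r.x.round(3),round(r.fun,3))
out=np.zeros((600,800,3),np.uint8);xo=0
for c in("top","side"):
    v=cv2.cvtColor(tg[c],cv2.COLOR_GRAY2BGR);cn,_=cv2.findContours(render(r.x,c),0,2);cv2.drawContours(v,cn,-1,(0,0,255),1)
    out[:v.shape[0],xo:xo+v.shape[1]]=v;xo+=v.shape[1]
cv2.imwrite("pics/fit.png",out)
print("stand c",at_z("top",(176/6+415,195+130/6),60).round(1))
for im,bx in((top,(200,185,270,240)),(side,(300,250,360,310))):
    m=cv2.inRange(cv2.cvtColor(im,cv2.COLOR_BGR2HSV),(12,60,90),(32,255,255))
    n,_,st,ce=cv2.connectedComponentsWithStats(m)
    for k in range(1,n):
        if bx[0]<st[k][0]<bx[2] and bx[1]<st[k][1]<bx[3] and st[k][4]>10: print(st[k],ce[k].round(1),at_z("top",ce[k],18).round(1) if im is top else "")
print(proj("side",np.array([(506,y,z) for y in(340,352,365) for z in(0,47)])).round(1).tolist())
P=np.array([[22,72],[-22,36],[22,0],[-22,-36],[22,-72]]);
W=np.array([at_z("top",q,28)[:2] for q in [(322.58,170.42),(333.64,187.55),(348.32,173.35),(359.31,190.49),(373.94,176.2)]])
Pc=P-P.mean(0);Wc=W-W.mean(0);a=np.arctan2((Pc[:,0]*Wc[:,1]-Pc[:,1]*Wc[:,0]).sum(),(Pc*Wc).sum())
R=np.array([[np.cos(a),-np.sin(a)],[np.sin(a),np.cos(a)]]);o=W.mean(0)-R@P.mean(0)
print("plate",a.round(4),o.round(1));F=P@R.T+o;print(F.round(1).tolist(),(W-F).round(1).tolist())
print("side px of model spots",proj("side",np.c_[F,[28]*5]).round(1).tolist())
E
python3 m.py
```

```text
('top',) [ 448.423 -279.996   -1.693] 0.281
('side',) [ 451.799 -272.612   -1.619] 0.54
('top', 'side') [ 448.569 -278.987   -1.693] 0.856
stand c [ 448.8 -279.9   60. ]
[209 195  11  10  86] [213.8 199.6] [505.6 353.6  18. ]
[249 194   7   6  36] [252.1 196.4] [513.1 245.9  18. ]
[243 221   9   8  56] [246.8 224.4] [434.9 261.4  18. ]
[313 257   8  15  84] [316.4 264.7] 
[343 261  12  17 125] [348.6 269.2] 
[311 278  13  23 214] [316.9 289.5] 
[[317.8, 292.7], [318.3, 275.5], [317.5, 296.1], [318.0, 278.7], [317.1, 299.8], [317.7, 282.2]]
plate -0.1275 [551.3 -21.4]
[[582.3, 47.2], [534.1, 17.1], [573.1, -24.2], [524.9, -54.3], [564.0, -95.6]] [[0.0, 0.0], [-0.0, -0.0], [-0.0, -0.2], [-0.1, 0.1], [0.1, 0.0]]
side px of model spots [[297.8, 220.7], [315.1, 216.9], [303.2, 210.2], [319.5, 206.8], [308.1, 200.8]]
```

View pics/fit.png

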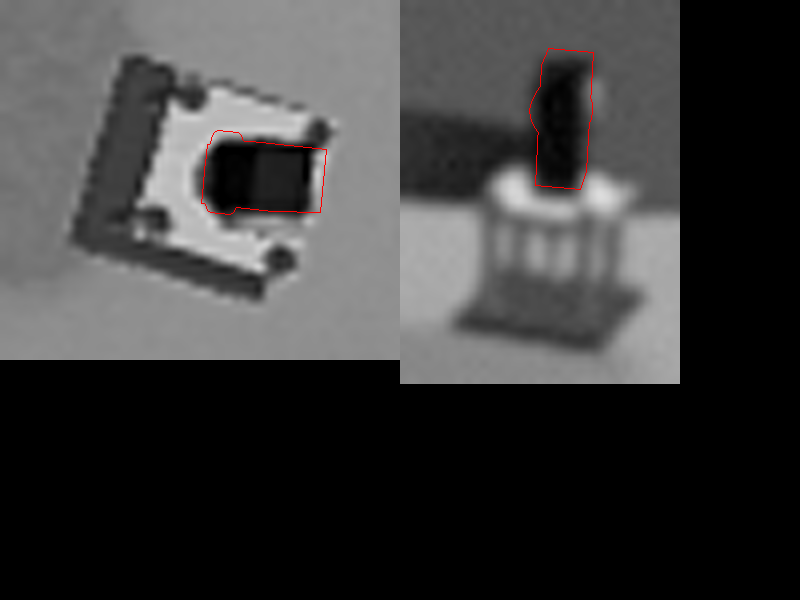

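```bash
sed -i 's/hull_mask(c,w(p,hx),off,S,sh)|.*/hull_mask(c,w(p,hx),off,S,sh)/; s/(-np.pi,np.pi)\]/(-.7,.7)]/; s/cv2.drawContours(v.*$/cv2.drawContours(v,cn,-1,(0,0,255),1);cn,_=cv2.findContours(hull_mask(c,w(r.x,dial),np.array(win[c][:2]),S,tg[c].shape),0,2);cv2.drawContours(v,cn,-1,(255,120,0),1);cn,_=cv2.findContours(hull_mask(c,w(r.x,col),np.array(win[c][:2]),S,tg[c].shape),0,2);cv2.drawContours(v,cn,-1,(0,200,0),1)/; s/<40/<48/;s/pics\/fit/pics\/fit2/' m.py
python3 m.py | head -3
```

```text
('top',) [ 4.47746e+02 -2.77536e+02 -4.10000e-02] 0.305
('side',) [ 4.52146e+02 -2.67897e+02 -1.60000e-02] 0.601
('top', 'side') [ 4.49306e+02 -2.77295e+02 -4.70000e-02] 0.934
```

View pics/fit2.png

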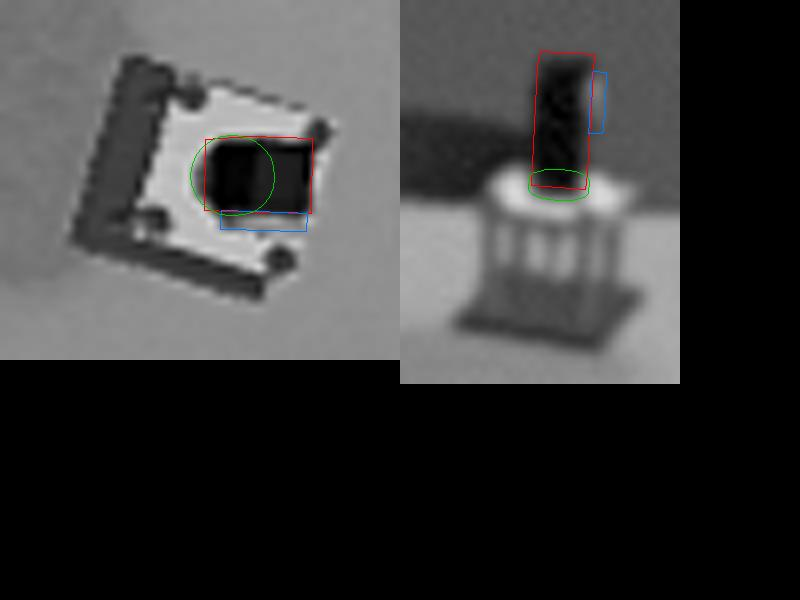

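Emit:
send_rows(
  targets=[
    [[1, -1, -0.5, 0, -0.125], [1, -1, -0.5, 0, -0.125], [1, -0.9, -1, 0, 0], [1, -0.9, -1, 0, 0], [1, -0.9, -1, 0, 0], [1, -0.9, -1, 0, 0], [1, -0.9, -1, 0, 0], [1, -0.9, -1, 0, 0], [1, -0.9, -1, 0, 0], [1, -0.9, -1, 0, 0]],
  ],
)

```text
t: 3.72
ee_pos: [360.2, 89.5, 231.6]
orientation: [0.138, 3.138, 0.0]
wrist_force: [-0.4, 0.8, 0.1]
width: 0.996
gripper_force: 0.0
```

Emit:
send_rows(
  targets=[
    [[1, 0, -1, 0, 0], [1, 0, -1, 0, 0], [1, 0, -1, 0, 0], [1, 0, -1, 0, 0], [1, 0, -1, 0, 0], [1, 0, -1, 0, 0], [1, 0, -1, 0, 0], [1, 0, -1, 0, 0], [1, 0, -1, 0, 0], [1, 0, 0, 0, 0]],
  ],
)

```text
t: 4.55
ee_pos: [335.2, -182.0, 231.3]
orientation: [0.143, 3.138, -0.002]
wrist_force: [-0.8, 1.3, -0.8]
width: 1.002
gripper_force: 0.0
```

Emit:
send_rows(
  targets=[
    [[1, -1, -0.7, 0, 0], [1, -1, -0.7, 0, 0], [1, -1, -0.7, 0, 0], [1, -1, -0.7, 0.5, 0], [1, -0.14, 0, 1, 0], [1, 0, 0, 1, 0], [1, 0, 0, 0, 0], [1, 0, 0, 0, 0]],
  ],
)

```text
t: 5.22
ee_pos: [451.4, -271.7, 155.8]
orientation: [-0.137, -3.137, -0.003]
wrist_force: [0.2, -0.3, 0.8]
width: 0.999
gripper_force: 0.0
```

```bash
python3 - <<'E'
from h import *
a=manip.snapshot("top");b=manip.snapshot("side")
a=cv2.resize(a[180:240,410:475],None,fx=6,fy=6,interpolation=2);b=cv2.resize(b[110:200,310:375],None,fx=6,fy=6,interpolation=2)
o=np.zeros((540,790,3),np.uint8);o[:360,:390]=a;o[:,400:]=b;cv2.imwrite("pics/g1.png",o)
print(manip.get_obs()["ee_pos"],proj("top",np.array([(449,-277,60)])),proj("side",np.array([(449,-277,60)])))
E
```

```text
[ 452.03619348 -272.58857649  158.24830056] [[443.24940147 216.59821464]] [[344.41605647 173.31140314]]
```

View pics/g1.png

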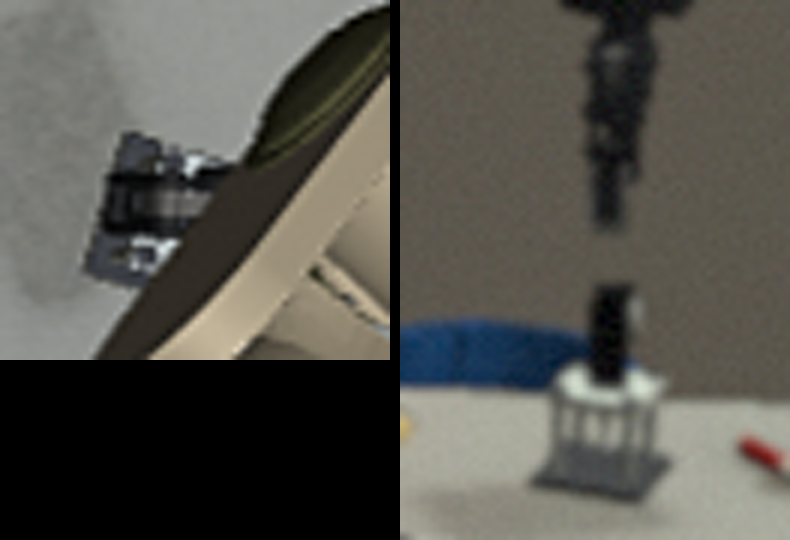

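Emit:
send_rows(
  targets=[
    [[1, 0, -0.14, 0.9, 0], [1, 0, 0, 0.9, 0], [1, 0, 0, 0.7, 0], [1, 0, 0, 0.3, 0], [1, 0, 0, 0, 0], [1, 0, 0, 0, 0]],
  ],
)

```text
t: 5.82
ee_pos: [451.5, -276.9, 74.0]
orientation: [0.137, 3.137, -0.003]
wrist_force: [0.6, 0.4, 0.6]
width: 1.0
gripper_force: 0.0
```

Emit:
send_rows(
  targets=[
    [[0.3, 0, 0, 0, 0], [-0.1, 0, 0, 0, 0], [-0.3, 0, 0, 0, 0], [-0.4, 0, 0, 0, 0], [-0.5, 0, 0, 0, 0], [-1, 0, 0, 0, 0], [-1, 0, 0, 0, 0], [-1, 0, 0, 0, 0]],
  ],
)

```text
t: 6.48
ee_pos: [451.0, -276.6, 72.8]
orientation: [0.137, 3.138, -0.001]
wrist_force: [-0.4, -0.2, 6.1]
width: 0.229
gripper_force: 58.7
```

Emit:
send_rows(
  targets=[
    [[-1, 0, 0, -0.3, 0], [-1, 0, 0, -0.6, 0], [-1, 0, 0, -0.8, 0], [-1, 0, 0, -0.7, 0], [-1, 0, 0, -0.3, 0], [-1, 0, 0, 0, 0], [-1, 0, 0, 0, 0]],
  ],
)

```text
t: 7.07
ee_pos: [450.5, -275.9, 152.6]
orientation: [-0.137, -3.138, -0.001]
wrist_force: [-0.5, -0.9, -1.8]
width: 0.224
gripper_force: 60.1
```

Emit:
send_rows(
  targets=[
    [[-1, -0.1, 0.3, 0, 0], [-1, -0.2, 0.6, 0, 0], [-1, -0.3, 0.9, 0, 0], [-1, -0.3, 0.9, 0, 0], [-1, -0.3, 0.9, 0, 0], [-1, -0.3, 0.9, 0, 0], [-1, -0.3, 0.9, 0, 0], [-1, -0.3, 0.9, 0, 0], [-1, -0.3, 0.9, 0, 0], [-1, -0.3, 0.9, 0, 0]],
  ],
)

```text
t: 7.9
ee_pos: [552.5, -39.0, 151.8]
orientation: [-0.137, -3.136, -0.001]
wrist_force: [1.0, -0.4, -1.6]
width: 0.225
gripper_force: 60.1
```

Emit:
send_rows(
  targets=[
    [[-1, -0.3, 0.9, 0, 0], [-1, -0.3, 0.9, 0, 0], [-1, -0.1, 0.9, 0, 0], [-1, 0, 0.4, 0, 0], [-1, 0, 0, 0, 0], [-1, 0, 0, 0, 0], [-1, 0, 0, 0, 0]],
  ],
)

```text
t: 8.48
ee_pos: [581.4, 48.7, 152.8]
orientation: [-0.139, -3.137, 0.0]
wrist_force: [-0.2, -0.3, -1.3]
width: 0.223
gripper_force: 60.1
```

```bash
python3 - <<'E'
from h import *
o=manip.get_obs();print(o["ee_pos"],o["wrist_force"],o["orientation"])
a=manip.snapshot("top");b=manip.snapshot("side")
for l in("probe","probe_tip"):
  for c in("side","top"):
    for r in manip.place_of(l,c)[:2]: print(l,c,r["confidence"],r["xy"])
e=o["ee_pos"];print(proj("side",np.array([e-[2,0,12.8],e-[2,0,57.8]])))
b=cv2.resize(b[120:240,260:360],None,fx=5,fy=5,interpolation=2);cv2.imwrite("pics/g2.png",b)
E
```

```text
[581.38956554  48.72540202 152.80256926] [-0.15037068 -0.27693057 -1.33145956] [-1.38556743e-01 -3.13745173e+00  3.72958508e-04]
probe side 0.46 [296.8, 188.6]
probe top 0.51 [343.6, 182.1]
[[298.950648   185.15402134]
 [298.8691621  199.94318791]]
```

View pics/g2.png

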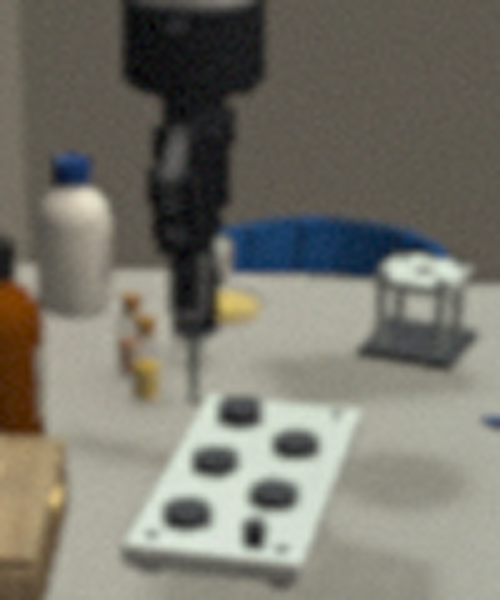

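Emit:
send_rows(
  targets=[
    [[-1, 0, 0, 0.5, 0], [-1, 0, 0, 0.7, 0], [-1, 0, 0, 0.5, 0], [-1, 0, 0, 0.3, 0], [-1, 0, 0, 0, 0], [-1, 0, 0, 0, 0]],
  ],
)

```text
t: 9.28
ee_pos: [582.0, 49.4, 93.7]
orientation: [0.138, 3.138, -0.0]
wrist_force: [1.1, 0.4, -2.2]
width: 0.224
gripper_force: 60.1
```

Emit:
send_rows(
  targets=[
    [[-1, 0, 0, 0.1, 0], [-1, 0, 0, 0.1, 0], [-1, 0, 0, 0, 0], [-1, 0, 0, 0, 0]],
  ],
)

```text
t: 9.62
ee_pos: [581.9, 49.5, 87.6]
orientation: [0.137, 3.138, -0.0]
wrist_force: [-0.5, 0.9, -1.2]
width: 0.224
gripper_force: 60.1
```

Emit:
send_rows(
  targets=[
    [[-1, 0, 0, 0.1, 0], [-1, 0, 0, 0, 0], [-1, 0, 0, 0, 0]],
  ],
)

```text
t: 9.87
ee_pos: [582.0, 49.5, 84.5]
orientation: [0.137, 3.138, -0.0]
wrist_force: [1.0, 0.2, 0.1]
width: 0.226
gripper_force: 60.2
```

Emit:
send_rows(
  targets=[
    [[-1, 0, 0, 0, 0]],
  ],
)

```text
t: 9.95
ee_pos: [582.0, 49.5, 84.6]
orientation: [0.137, 3.138, -0.0]
wrist_force: [1.1, 0.4, 0.7]
width: 0.229
gripper_force: 60.2
```

Emit:
send_rows(
  targets=[
    [[-1, 0, 0, 0.08, 0], [-1, 0, 0, 0, 0], [-1, 0, 0, 0, 0]],
  ],
)

```text
t: 10.2
ee_pos: [582.0, 49.5, 82.1]
orientation: [0.137, 3.138, -0.0]
wrist_force: [0.4, -0.1, 1.6]
width: 0.226
gripper_force: 60.5
```

Emit:
send_rows(
  targets=[
    [[-1, 0, 0, 0, 0]],
  ],
)

```text
t: 10.28
ee_pos: [582.0, 49.5, 82.2]
orientation: [0.137, 3.138, -0.0]
wrist_force: [0.2, 0.1, 2.7]
width: 0.225
gripper_force: 60.5
```

Emit:
send_rows(
  targets=[
    [[-1, 0, 0, 0, 0]],
  ],
)

```text
t: 10.37
ee_pos: [581.9, 49.5, 82.1]
orientation: [0.137, 3.138, -0.0]
wrist_force: [1.1, 1.0, 1.3]
width: 0.218
gripper_force: 60.5
```

Emit:
send_rows(
  targets=[
    [[-1, 0, 0, -0.4, 0], [-1, 0, 0, -0.6, 0], [-1, 0.45, -0.4, 0, 0], [-1, 0.5, -0.4, 0, 0], [-1, 0.5, -0.4, 0, 0], [-1, 0, 0, 0, 0], [-1, 0, 0, 0.5, 0], [-1, 0, 0, 0.2, 0], [-1, 0, 0, 0.1, 0], [-1, 0, 0, 0, 0]],
  ],
)

```text
t: 11.2
ee_pos: [535.0, 17.8, 87.1]
orientation: [-0.137, -3.137, -0.0]
wrist_force: [-0.1, 0.4, -1.3]
width: 0.226
gripper_force: 60.1
```

Emit:
send_rows(
  targets=[
    [[-1, 0, 0, 0.1, 0], [-1, 0, 0, 0, 0], [-1, 0, 0, 0, 0]],
  ],
)

```text
t: 11.45
ee_pos: [535.6, 17.6, 85.3]
orientation: [0.137, 3.138, 0.0]
wrist_force: [0.3, 0.3, -0.7]
width: 0.226
gripper_force: 60.2
```

Emit:
send_rows(
  targets=[
    [[-1, 0, 0, 0.1, 0], [-1, 0, 0, 0, 0], [-1, 0, 0, 0, 0]],
  ],
)

```text
t: 11.7
ee_pos: [535.6, 17.5, 82.2]
orientation: [0.137, 3.138, 0.0]
wrist_force: [0.9, 0.4, 2.2]
width: 0.225
gripper_force: 60.5
```

Emit:
send_rows(
  targets=[
    [[-1, 0, 0, 0, 0]],
  ],
)

```text
t: 11.78
ee_pos: [535.6, 17.5, 82.2]
orientation: [0.137, 3.138, 0.0]
wrist_force: [0.5, 0.3, 2.0]
width: 0.222
gripper_force: 60.5
```

Emit:
send_rows(
  targets=[
    [[-1, 0, 0, 0, 0]],
  ],
)

```text
t: 11.87
ee_pos: [535.6, 17.5, 82.2]
orientation: [0.137, 3.138, 0.0]
wrist_force: [1.9, 0.7, 2.7]
width: 0.225
gripper_force: 60.5
```

Emit:
send_rows(
  targets=[
    [[-1, 0, 0, -0.4, 0], [-1, 0, 0, -0.6, 0], [-1, -0.47, -0.4, 0, 0], [-1, -0.47, -0.45, 0, 0], [-1, -0.47, -0.4, 0, 0], [-1, 0, 0, 0, 0], [-1, 0, 0, 0.5, 0], [-1, 0, 0, 0.2, 0], [-1, 0, 0, 0.1, 0], [-1, 0, 0, 0, 0]],
  ],
)

```text
t: 12.7
ee_pos: [573.4, -23.2, 87.2]
orientation: [-0.137, -3.137, -0.001]
wrist_force: [0.6, -0.3, -0.7]
width: 0.227
gripper_force: 60.1
```

Emit:
send_rows(
  targets=[
    [[-1, 0, 0, 0.1, 0], [-1, 0, 0, 0, 0], [-1, 0, 0, 0, 0]],
  ],
)

```text
t: 12.95
ee_pos: [574.3, -23.4, 85.4]
orientation: [0.137, 3.138, -0.0]
wrist_force: [-0.1, 0.4, -0.5]
width: 0.228
gripper_force: 60.2
```

Emit:
send_rows(
  targets=[
    [[-1, 0, 0, 0.1, 0], [-1, 0, 0, 0, 0], [-1, 0, 0, 0, 0]],
  ],
)

```text
t: 13.2
ee_pos: [574.4, -23.6, 82.3]
orientation: [0.137, 3.138, -0.0]
wrist_force: [0.6, 1.0, 3.5]
width: 0.224
gripper_force: 60.4
```

Emit:
send_rows(
  targets=[
    [[-1, 0, 0, 0, 0]],
  ],
)

```text
t: 13.28
ee_pos: [574.4, -23.6, 82.3]
orientation: [0.137, 3.138, -0.0]
wrist_force: [1.0, 0.8, 1.6]
width: 0.225
gripper_force: 60.5
```

Emit:
send_rows(
  targets=[
    [[-1, 0, 0, 0, 0]],
  ],
)

```text
t: 13.37
ee_pos: [574.4, -23.6, 82.2]
orientation: [0.137, 3.138, -0.0]
wrist_force: [0.7, 1.0, 3.0]
width: 0.229
gripper_force: 60.5
```

Emit:
send_rows(
  targets=[
    [[-1, 0, 0, -0.4, 0], [-1, 0, 0, -0.6, 0], [-1, 0.5, -0.38, 0, 0], [-1, 0.5, -0.38, 0, 0], [-1, 0.5, -0.38, 0, 0], [-1, 0, 0, 0, 0], [-1, 0, 0, 0.5, 0], [-1, 0, 0, 0.2, 0], [-1, 0, 0, 0.1, 0], [-1, 0, 0, 0, 0]],
  ],
)

```text
t: 14.2
ee_pos: [526.1, -53.4, 87.2]
orientation: [-0.137, -3.137, -0.001]
wrist_force: [0.2, -0.6, -0.2]
width: 0.225
gripper_force: 60.1
```

Emit:
send_rows(
  targets=[
    [[-1, 0, 0, 0.1, 0], [-1, 0, 0, 0, 0], [-1, 0, 0, 0, 0]],
  ],
)

```text
t: 14.45
ee_pos: [526.7, -53.7, 85.2]
orientation: [0.137, 3.138, -0.0]
wrist_force: [2.0, 0.1, -0.4]
width: 0.225
gripper_force: 60.1
```

Emit:
send_rows(
  targets=[
    [[-1, 0, 0, 0.1, 0], [-1, 0, 0, 0, 0], [-1, 0, 0, 0, 0]],
  ],
)

```text
t: 14.7
ee_pos: [526.6, -53.7, 82.2]
orientation: [0.138, 3.138, -0.0]
wrist_force: [0.6, 1.3, 1.6]
width: 0.228
gripper_force: 60.5
```

Emit:
send_rows(
  targets=[
    [[-1, 0, 0, 0, 0]],
  ],
)

```text
t: 14.78
ee_pos: [526.6, -53.7, 82.3]
orientation: [0.137, 3.138, -0.0]
wrist_force: [0.3, 0.2, 2.1]
width: 0.227
gripper_force: 60.5
```

Emit:
send_rows(
  targets=[
    [[-1, 0, 0, 0, 0]],
  ],
)

```text
t: 14.87
ee_pos: [526.6, -53.7, 82.2]
orientation: [0.137, 3.138, -0.0]
wrist_force: [0.2, 0.8, 2.3]
width: 0.229
gripper_force: 60.5
```

Emit:
send_rows(
  targets=[
    [[-1, 0, 0, -0.4, 0], [-1, 0, 0, -0.6, 0], [-1, -0.47, -0.4, 0, 0], [-1, -0.47, -0.45, 0, 0], [-1, -0.47, -0.4, 0, 0], [-1, 0, 0, 0, 0], [-1, 0, 0, 0.5, 0], [-1, 0, 0, 0.2, 0], [-1, 0, 0, 0.1, 0], [-1, 0, 0, 0, 0]],
  ],
)

```text
t: 15.7
ee_pos: [564.5, -94.3, 87.4]
orientation: [-0.137, -3.136, -0.001]
wrist_force: [-1.3, -0.0, -0.5]
width: 0.223
gripper_force: 60.2
```

Emit:
send_rows(
  targets=[
    [[-1, 0, 0, 0.1, 0], [-1, 0, 0, 0, 0], [-1, 0, 0, 0, 0]],
  ],
)

```text
t: 15.95
ee_pos: [565.3, -94.7, 85.4]
orientation: [0.137, 3.138, -0.0]
wrist_force: [-1.4, 0.9, 1.2]
width: 0.226
gripper_force: 60.5
```

Emit:
send_rows(
  targets=[
    [[-1, 0, 0, 0.1, 0], [-1, 0, 0, 0, 0], [-1, 0, 0, 0, 0]],
  ],
)

```text
t: 16.2
ee_pos: [565.5, -94.8, 82.3]
orientation: [0.137, 3.138, -0.0]
wrist_force: [-0.7, 0.7, 4.6]
width: 0.225
gripper_force: 60.8
```

Emit:
send_rows(
  targets=[
    [[-1, 0, 0, 0, 0]],
  ],
)

```text
t: 16.28
ee_pos: [565.5, -94.8, 82.3]
orientation: [0.137, 3.138, -0.0]
wrist_force: [0.6, 0.8, 4.0]
width: 0.229
gripper_force: 60.8
```

Emit:
send_rows(
  targets=[
    [[-1, 0, 0, 0, 0]],
  ],
)

```text
t: 16.37
ee_pos: [565.4, -94.8, 82.2]
orientation: [0.137, 3.138, -0.0]
wrist_force: [-0.1, 1.5, 4.3]
width: 0.226
gripper_force: 60.8
```

Emit:
send_rows(
  targets=[
    [[-1, 0, 0, -0.4, 0], [-1, 0, 0, -0.9, 0], [-1, 0, 0, -0.9, 0], [-1, 0, 0, -0.13, 0], [-1, 0.4, -0.8, 0, 0], [-1, 0.4, -0.8, 0, 0], [-1, 0.4, -0.8, 0, 0], [-1, 0.4, -0.8, 0, 0], [-1, 0.4, -0.8, 0, 0], [-1, 0.4, -0.8, 0, 0]],
  ],
)

```text
t: 17.2
ee_pos: [479.7, -232.7, 150.8]
orientation: [-0.137, -3.137, -0.001]
wrist_force: [0.0, -0.0, -1.4]
width: 0.231
gripper_force: 60.2
```

Emit:
send_rows(
  targets=[
    [[-1, 0.4, -0.8, 0, 0], [-1, 0.4, -0.6, 0, 0], [-1, 0.08, -0.17, 0, 0], [-1, 0, 0, 0, 0], [-1, 0, 0, 0, 0], [-1, 0, 0, 0, 0], [-1, 0, 0, 0, 0]],
  ],
)

```text
t: 17.78
ee_pos: [451.0, -275.6, 151.6]
orientation: [-0.135, -3.139, -0.0]
wrist_force: [0.1, 0.2, -1.3]
width: 0.229
gripper_force: 60.2
```

Emit:
send_rows(
  targets=[
    [[-1, 0, -0.02, 0.3, 0], [-1, 0, 0, 0.5, 0], [-1, 0, 0, 0.5, 0], [-1, 0, 0, 0.3, 0], [-1, 0, 0, 0, 0], [-1, 0, 0, 0, 0]],
  ],
)

```text
t: 18.28
ee_pos: [450.5, -276.9, 103.6]
orientation: [-0.137, -3.138, -0.001]
wrist_force: [0.0, -0.2, -0.5]
width: 0.227
gripper_force: 60.2
```

Emit:
send_rows(
  targets=[
    [[-1, 0, 0, 0.25, 0], [-1, 0, 0, 0.2, 0], [-1, 0, 0, 0.2, 0], [-1, 0, 0, 0.1, 0], [-1, 0, 0, 0, 0], [-1, 0, 0, 0, 0]],
  ],
)

```text
t: 18.78
ee_pos: [450.4, -277.2, 81.3]
orientation: [-0.137, -3.138, -0.0]
wrist_force: [0.7, 0.1, -1.8]
width: 0.229
gripper_force: 60.2
```

Emit:
send_rows(
  targets=[
    [[-1, -0.01, 0.01, 0.1, 0], [-1, 0, 0, 0.1, 0], [-1, 0, 0, 0.05, 0], [-1, 0, 0, 0, 0], [-1, 0, 0, 0, 0]],
  ],
)

```text
t: 19.2
ee_pos: [450.7, -276.8, 73.8]
orientation: [-0.137, -3.138, -0.0]
wrist_force: [0.8, 0.6, -1.2]
width: 0.227
gripper_force: 60.2
```

```bash
python3 - <<'E'
from h import *
b=manip.snapshot("side");cv2.imwrite("pics/g3.png",cv2.resize(b[120:200,310:375],None,fx=7,fy=7,interpolation=2))
E
```

```text
(no output)
```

View pics/g3.png

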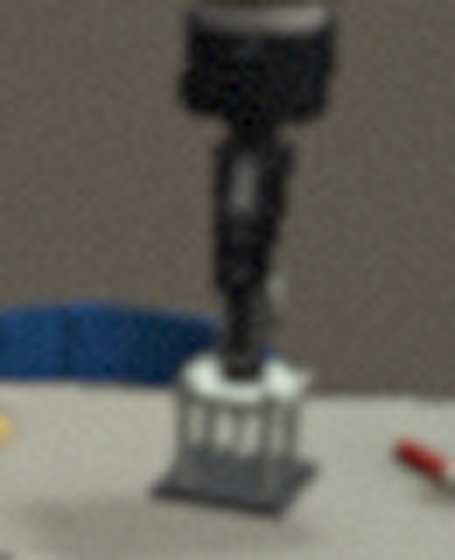

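Emit:
send_rows(
  targets=[
    [[-1, 0, 0, 0.03, 0], [-1, 0, 0, 0, 0], [-0.5, 0, 0, 0, 0], [-0.3, 0, 0, 0, 0], [0, 0, 0, 0, 0], [0.5, 0, 0, 0, 0], [1, 0, 0, 0, 0], [1, 0, 0, 0, 0], [1, 0, 0, 0, 0]],
  ],
)

```text
t: 20.0
ee_pos: [450.8, -276.9, 73.0]
orientation: [0.137, 3.138, -0.0]
wrist_force: [-0.0, -0.7, -0.6]
width: 1.0
gripper_force: 0.0
```

Emit:
send_rows(
  targets=[
    [[1, 0, 0, -0.3, 0], [1, 0, 0, -0.8, 0], [1, 0, 0, -1, 0], [1, 0, 0, -1, 0], [1, 0, 0, -1, 0], [1, 0, 0, 0, 0], [1, 0, 0, 0, 0]],
  ],
)

```text
t: 20.58
ee_pos: [451.2, -277.2, 197.8]
orientation: [0.137, 3.136, -0.004]
wrist_force: [-0.2, 0.2, -1.0]
width: 1.007
gripper_force: 0.0
```

```bash
python3 m.py | head -8; python3 - <<'E'
from h import *
for y in (343,348,353):
    for z in (0,25,47): print(y,z,proj("top",(506,y,z)).round(1),proj("side",(506,y,z)).round(1))
for l in("weight_large",):
  for c in("top","side"):
    manip.snapshot(c)
    for k in range(3):
      for r in manip.place_of(l,c)[:1]: print(c,r["confidence"],at_z(c,r["xy"],0).round(1))
E
```

```text
('top',) [ 437.107 -288.049    0.468] 0.782
('side',) [ 4.52474e+02 -2.73842e+02 -5.60000e-02] 0.602
('top', 'side') [ 452.797 -301.506   -0.56 ] 1.462
stand c [ 448.8 -279.9   60. ]
[209 195  11  10  87] [213.9 199.6] [505.6 353.5  18. ]
[249 194   7   6  36] [252.1 196.4] [513.1 245.9  18. ]
[243 221   9   8  56] [246.8 224.4] [434.9 261.4  18. ]
[313 256   8  16  84] [316.5 264.5] 
343 0 [219.2 199.7] [317.7 293.6]
343 25 [217.  199.3] [318.  284.5]
343 47 [215.  198.9] [318.3 276.3]
348 0 [217.4 199.7] [317.6 295. ]
348 25 [215.2 199.3] [317.9 285.8]
348 47 [213.2 198.9] [318.1 277.6]
353 0 [215.7 199.7] [317.5 296.4]
353 25 [213.4 199.3] [317.7 287.2]
353 47 [211.3 199. ] [318.  278.9]
side 0.58 [ 446.5 -282.9    0. ]
side 0.58 [ 446.5 -282.9    0. ]
side 0.58 [ 446.5 -282.9    0. ]
```

View pics/fit2.png

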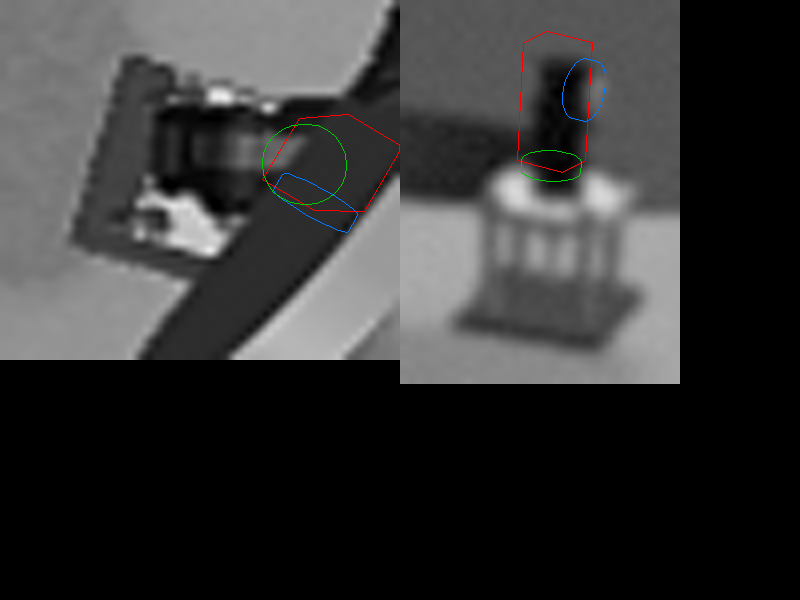

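Emit:
send_rows(
  targets=[
    [[1, 0, 0.5, 0, 0], [1, 0, 1, 0, 0], [1, 0, 1, 0, 0], [1, 0, 1, 0, 0], [1, 0, 1, 0, 0], [1, 0, 1, 0, 0], [1, 0, 1, 0, 0], [1, 0, 1, 0, 0], [1, 0, 1, 0, 0], [1, 0, 1, 0, 0]],
  ],
)

```text
t: 21.92
ee_pos: [475.2, 9.2, 196.0]
orientation: [0.137, 3.138, 0.0]
wrist_force: [-0.1, 0.4, -0.3]
width: 0.998
gripper_force: 0.0
```

Emit:
send_rows(
  targets=[
    [[1, 0, 1, 0, 0], [1, 0, 1, 0, 0], [1, 0, 1, 0, 0], [1, 0, 1, 0, 0], [1, 0, 1, 0, 0], [1, 0, 1, 0, 0], [1, 0, 1, 0, 0], [1, 0, 1, 0, 0], [1, 0, 1, 0, 0], [1, 0, 1, 0, 0]],
  ],
)

```text
t: 22.75
ee_pos: [501.0, 308.0, 195.9]
orientation: [-0.137, -3.138, -0.0]
wrist_force: [0.5, -0.5, 0.7]
width: 1.0
gripper_force: 0.0
```

Emit:
send_rows(
  targets=[
    [[1, 0, 0.9, 0, 0], [1, 0, 0.5, 0, 0], [1, 0, 0, 0, 0], [1, 0, 0, 0, 0], [1, 0, 0, 0, 0]],
  ],
)

```text
t: 23.17
ee_pos: [505.2, 347.3, 195.9]
orientation: [-0.138, -3.138, 0.001]
wrist_force: [-1.1, 0.9, 0.1]
width: 1.0
gripper_force: 0.0
```

Emit:
send_rows(
  targets=[
    [[1, 0, 0, 0.5, 0], [1, 0, 0, 1, 0], [1, 0, 0, 1, 0], [1, 0, 0, 1, 0], [1, 0, 0, 0.9, 0], [1, 0, 0, 0, 0], [1, 0, 0, 0, 0], [1, 0, 0, 0, 0]],
  ],
)

```text
t: 23.83
ee_pos: [506.5, 347.7, 66.0]
orientation: [0.138, 3.136, 0.002]
wrist_force: [0.7, -0.0, 1.3]
width: 0.999
gripper_force: 0.0
```

```bash
python3 - <<'E'
from h import *
b=manip.snapshot("side");print(manip.get_obs()["ee_pos"]);cv2.imwrite("pics/g4.png",cv2.resize(b[200:320,250:390],None,fx=5,fy=5,interpolation=2))
E
```

```text
[506.67909501 347.89061821  66.34165701]
```

View pics/g4.png

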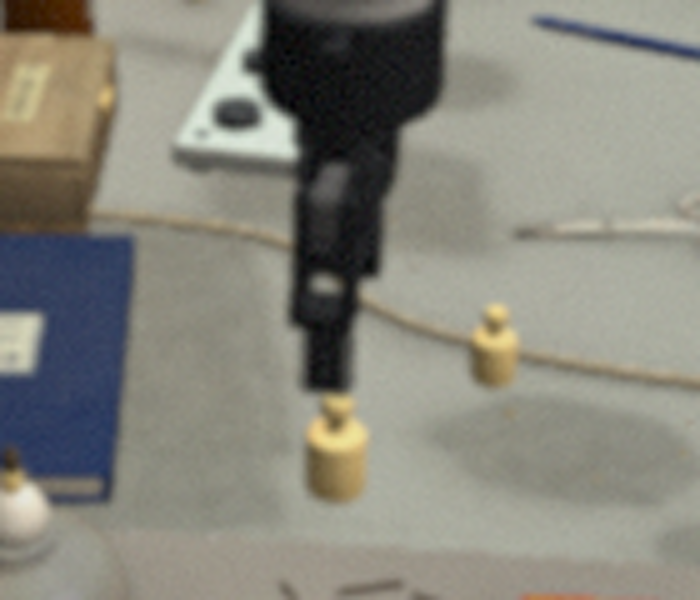

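Emit:
send_rows(
  targets=[
    [[1, 0, 0.13, 0.5, 0], [1, 0, 0, 0.7, 0], [1, 0, 0, 0.5, 0], [1, 0, 0, 0.2, 0], [1, 0, 0, 0.1, 0], [1, 0, 0, 0, 0], [1, 0, 0, 0, 0]],
  ],
)

```text
t: 24.47
ee_pos: [506.6, 351.9, 5.4]
orientation: [0.137, 3.137, 0.001]
wrist_force: [-0.2, 0.1, 0.1]
width: 1.004
gripper_force: 0.0
```

Emit:
send_rows(
  targets=[
    [[1, 0, 0, 0.09, 0], [1, 0, 0, 0, 0], [0.2, 0, 0, 0, 0], [0, 0, 0, 0, 0], [-0.1, 0, 0, 0, 0], [-0.2, 0, 0, 0, 0], [-0.3, 0, 0, 0, 0], [-1, 0, 0, 0, 0], [-1, 0, 0, 0, 0], [-1, 0, 0, 0, 0]],
  ],
)

```text
t: 25.3
ee_pos: [506.0, 351.7, 1.5]
orientation: [0.137, 3.138, 0.0]
wrist_force: [-2.0, 0.1, 3.9]
width: 0.294
gripper_force: 59.2
```

Emit:
send_rows(
  targets=[
    [[-1, 0, 0, -0.1, 0], [-1, 0, 0, -0.1, 0], [-1, 0, 0, 0, 0], [-1, 0, 0, 0, 0]],
  ],
)

```text
t: 25.63
ee_pos: [505.8, 351.6, 7.2]
orientation: [-0.137, -3.139, 0.0]
wrist_force: [0.1, 0.5, -1.8]
width: 0.292
gripper_force: 59.0
```

```bash
python3 - <<'E'
from h import *
o=manip.get_obs();print(o["ee_pos"],o["wrist_force"],o["ft_torque"],o["width"],o["gripper_force"])
side=manip.snapshot("side")
m=cv2.inRange(cv2.cvtColor(side,cv2.COLOR_BGR2HSV),(12,60,90),(32,255,255))
n,_,st,ce=cv2.connectedComponentsWithStats(m)
for k in range(1,n):
    if 300<st[k][0]<360 and 250<st[k][1]<310 and st[k][4]>5: print(st[k],ce[k].round(1))
top=manip.snapshot("top")
m=cv2.inRange(cv2.cvtColor(top,cv2.COLOR_BGR2HSV),(12,60,90),(32,255,255))
n,_,st,ce=cv2.connectedComponentsWithStats(m)
for k in range(1,n):
    if 200<st[k][0]<270 and 185<st[k][1]<240 and st[k][4]>5: print(st[k],ce[k].round(1))
E
```

```text
[505.84903648 351.60293635   7.20896253] [ 0.08746512  0.50177426 -1.76261227] [ 0.00880509  0.02498084 -0.08544785] 0.2917378170557349 58.96948617068119
[343 261  12  16 124] [348.6 269.1]
[321 285   3  10  16] [321.8 289.8]
[249 194   7   6  36] [252.1 196.4]
[243 221   9   8  56] [246.8 224.4]
```

Emit:
send_rows(
  targets=[
    [[-1, 0, 0, -0.4, 0], [-1, 0, 0, -0.9, 0], [-1, 0, 0, -1, 0], [-1, 0, 0, -0.9, 0], [-1, 0, 0, -0.3, 0], [-1, -0.1, -0.4, 0, 0], [-1, -0.2, -0.8, 0, 0], [-1, -0.2, -0.9, 0, 0], [-1, -0.2, -0.9, 0, 0], [-1, -0.2, -0.9, 0, 0]],
  ],
)

```text
t: 26.57
ee_pos: [521.7, 230.6, 110.5]
orientation: [-0.137, -3.136, 0.002]
wrist_force: [0.5, -0.4, -3.0]
width: 0.291
gripper_force: 59.3
```

Emit:
send_rows(
  targets=[
    [[-1, -0.2, -0.9, 0, 0], [-1, -0.2, -0.9, 0, 0], [-1, -0.2, -0.9, 0, 0], [-1, -0.2, -0.9, 0, 0], [-1, -0.2, -0.9, 0, 0], [-1, -0.2, -0.9, 0, 0], [-1, -0.2, -0.9, 0, 0], [-1, -0.2, -0.9, 0, 0], [-1, -0.2, -0.9, 0, 0], [-1, -0.2, -0.9, 0, 0]],
  ],
)

```text
t: 27.4
ee_pos: [557.5, -43.3, 110.6]
orientation: [-0.138, -3.136, -0.001]
wrist_force: [-0.4, 0.2, -2.8]
width: 0.292
gripper_force: 59.3
```

Emit:
send_rows(
  targets=[
    [[-1, -0.2, -0.9, 0, 0], [-1, -0.16, -0.6, 0, 0], [-1, 0, -0.27, 0, 0], [-1, 0, 0, 0, 0], [-1, 0, 0, 0, 0], [-1, 0, 0, 0, 0]],
  ],
)

```text
t: 27.9
ee_pos: [564.4, -94.2, 111.8]
orientation: [-0.136, -3.138, -0.001]
wrist_force: [-0.7, -0.4, -2.4]
width: 0.298
gripper_force: 59.3
```

```bash
python3 - <<'E'
from h import *
o=manip.get_obs();e=o["ee_pos"];print(e.round(1),o["wrist_force"].round(1),o["width"].round(3))
b=manip.snapshot("side");m=cv2.inRange(cv2.cvtColor(b,cv2.COLOR_BGR2HSV),(12,60,70),(32,255,255))
uv=proj("side",np.array([e+[dx,0,dz] for dx in(-13.5,0,13.5) for dz in(0,25)]));print(uv.round(1).tolist())
u,v=uv.mean(0).astype(int)
n,_,st,ce=cv2.connectedComponentsWithStats(m)
for k in range(1,n):
    if abs(ce[k][0]-u)<15 and abs(ce[k][1]-v)<20: print(st[k],ce[k].round(1))
for r in range(v-12,v+10,2): print(r,b[r,u-12:u+13].mean(1).round().astype(int).tolist())
print(proj("side",np.array([(564+dx,-95.6,31) for dx in(-13.5,0,13.5)])).round(1).tolist())
E
```

```text
Traceback (most recent call last):
AttributeError: 'float' object has no attribute 'round'
```

```bash
python3 - <<'E'
from h import *
o=manip.get_obs();e=o["ee_pos"];print(e.round(1),o["wrist_force"].round(1))
b=manip.snapshot("side");m=cv2.inRange(cv2.cvtColor(b,cv2.COLOR_BGR2HSV),(12,60,70),(32,255,255))
uv=proj("side",np.array([e+[dx,0,dz] for dx in(-13.5,0,13.5) for dz in(0,25)]));print(uv.round(1).tolist())
u,v=uv.mean(0).astype(int);print(u,v)
n,_,st,ce=cv2.connectedComponentsWithStats(m)
for k in range(1,n):
    if abs(ce[k][0]-u)<15 and abs(ce[k][1]-v)<20: print(st[k],ce[k].round(1))
for r in range(v-12,v+10,2): print(r,[f"{int(p[0])}/{int(p[2])}" for p in b[r,u-9:u+10]])
print(proj("side",np.array([(564+dx,-95.6,31) for dx in(-13.5,0,13.5)])).round(1).tolist())
E
```

```text
[564.4 -94.2 111.8] [-0.7 -0.4 -2.4]
[[312.7, 176.7], [312.8, 169.2], [308.4, 176.5], [308.5, 169.0], [304.1, 176.3], [304.1, 168.8]]
308 172
[306 162   4   3  10] [307.2 163. ]
[310 169   3   9  18] [310.8 173.1]
[296 176  16   9  93] [303.4 180.4]
160 ['83/97', '80/92', '66/76', '43/49', '28/32', '24/26', '31/26', '31/27', '19/19', '13/10', '12/14', '26/27', '29/28', '23/18', '36/42', '61/71', '73/88', '79/96', '83/96']
162 ['80/95', '79/96', '73/86', '46/55', '28/28', '29/27', '35/43', '48/75', '59/99', '55/89', '25/50', '25/31', '25/28', '23/19', '45/45', '69/73', '85/87', '86/93', '86/93']
164 ['83/95', '80/93', '71/87', '52/60', '34/36', '31/28', '46/59', '67/90', '72/111', '62/99', '40/60', '30/35', '48/47', '65/59', '80/58', '92/46', '98/41', '99/43', '97/39']
166 ['78/92', '78/92', '72/85', '51/56', '31/31', '23/21', '34/30', '25/17', '30/31', '20/20', '25/20', '28/26', '33/30', '62/41', '86/33', '97/27', '98/22', '99/21', '103/29']
168 ['91/85', '102/71', '108/56', '102/37', '92/40', '68/46', '41/39', '23/18', '17/18', '24/23', '29/31', '53/62', '67/82', '71/70', '88/52', '
[... 560 characters left out ...]
5', '109/92', '114/93', '112/93']
176 ['162/189', '177/197', '179/196', '164/184', '131/152', '86/101', '50/52', '29/25', '21/16', '29/26', '43/50', '70/97', '107/145', '132/165', '151/172', '155/169', '157/172', '157/174', '156/172']
178 ['129/180', '145/203', '138/207', '132/206', '115/190', '94/149', '73/110', '65/86', '67/83', '61/75', '60/78', '89/109', '113/142', '147/168', '157/175', '160/175', '163/177', '157/170', '159/174']
180 ['119/182', '117/205', '107/210', '109/220', '108/219', '106/209', '105/203', '102/193', '104/190', '107/191', '108/188', '111/183', '124/176', '142/170', '155/172', '159/174', '157/171', '161/176', '159/173']
[[312.3, 200.1], [308.1, 199.9], [304.0, 199.7]]
```

Emit:
send_rows(
  targets=[
    [[-1, 0, -0.04, 0.5, 0], [-1, 0, 0, 0.8, 0], [-1, 0, 0, 0.7, 0], [-1, 0, 0, 0.4, 0], [-1, 0, 0, 0.1, 0], [-1, 0, 0, 0, 0], [-1, 0, 0, 0, 0]],
  ],
)

```text
t: 28.53
ee_pos: [565.4, -96.4, 38.3]
orientation: [0.137, 3.137, -0.001]
wrist_force: [0.5, -0.3, -1.9]
width: 0.294
gripper_force: 59.3
```

Emit:
send_rows(
  targets=[
    [[-1, 0, 0, 0, 0], [-1, 0, 0, 0, 0]],
  ],
)

```text
t: 28.7
ee_pos: [565.3, -96.7, 38.3]
orientation: [0.137, 3.137, -0.001]
wrist_force: [-0.5, -0.2, -1.6]
width: 0.293
gripper_force: 59.3
```

Emit:
send_rows(
  targets=[
    [[-1, 0.03, 0.03, 0.1, 0], [-1, 0, 0, 0, 0], [-1, 0, 0, 0, 0]],
  ],
)

```text
t: 28.95
ee_pos: [563.8, -95.5, 34.2]
orientation: [-0.137, -3.138, -0.0]
wrist_force: [-0.8, 0.2, -2.1]
width: 0.294
gripper_force: 59.3
```

Emit:
send_rows(
  targets=[
    [[-1, 0, 0, 0.05, 0], [-1, 0, 0, 0, 0], [-1, 0, 0, 0, 0]],
  ],
)

```text
t: 29.2
ee_pos: [563.9, -95.6, 32.7]
orientation: [-0.137, -3.138, -0.0]
wrist_force: [-0.6, 0.1, -1.3]
width: 0.298
gripper_force: 59.4
```

Emit:
send_rows(
  targets=[
    [[-1, 0, 0, 0.03, 0], [-1, 0, 0, 0, 0], [-1, 0, 0, 0, 0]],
  ],
)

```text
t: 29.45
ee_pos: [564.0, -95.6, 32.5]
orientation: [0.137, 3.138, -0.0]
wrist_force: [-2.2, 0.6, 4.8]
width: 0.295
gripper_force: 60.1
```

Emit:
send_rows(
  targets=[
    [[-0.45, 0, 0, 0, 0], [-0.3, 0, 0, 0, 0], [-0.1, 0, 0, 0, 0], [0.2, 0, 0, 0, 0], [0.6, 0, 0, 0, 0], [1, 0, 0, 0, 0], [1, 0, 0, 0, 0], [1, 0, 0, 0, 0]],
  ],
)

```text
t: 30.12
ee_pos: [563.9, -95.6, 31.8]
orientation: [0.137, 3.139, -0.0]
wrist_force: [-0.4, -0.4, 0.0]
width: 1.004
gripper_force: 0.0
```

Emit:
send_rows(
  targets=[
    [[1, 0, 0, -0.3, 0], [1, 0, 0, -0.8, 0], [1, 0, 0, -1, 0], [1, 0, 0, -1, 0], [1, 0, 0, -1, 0], [1, 0, 0, -1, 0], [1, 1, 0, 0, 0], [1, 1, 0, 0, 0], [1, 1, 0, 0, 0], [1, 1, 0, 0, 0]],
  ],
)

```text
t: 30.95
ee_pos: [443.0, -84.8, 185.4]
orientation: [0.137, 3.138, -0.001]
wrist_force: [0.3, -2.0, 0.3]
width: 1.001
gripper_force: 0.0
```

Emit:
send_rows(
  targets=[
    [[1, 1, 0.5, 0, 0], [1, 1, 1, 0, 0], [1, 0.5, 1, 0, 0], [1, 0, 1, 0, 0], [1, 0, 1, 0, 0], [1, 0, 1, 0, 0], [1, 0, 1, 0, 0], [1, 0, 0, 0, 0], [1, 0, 0, 0, 0]],
  ],
)

```text
t: 31.7
ee_pos: [387.0, 116.1, 185.3]
orientation: [0.133, 3.138, -0.0]
wrist_force: [-0.2, -1.1, 0.5]
width: 0.998
gripper_force: 0.0
```

```bash
python3 - <<'E'
from h import *
o=manip.get_obs();print(o["t"],o["ee_pos"].round(1))
T=manip.snapshot("top");b=manip.snapshot("side")
for c,im,box in(("top",T,(360,160,390,195)),("side",b,(295,170,325,210))):
    m=cv2.inRange(cv2.cvtColor(im,cv2.COLOR_BGR2HSV),(12,60,70),(32,255,255));n,_,st,ce=cv2.connectedComponentsWithStats(m)
    for k in range(1,n):
        if box[0]<ce[k][0]<box[2] and box[1]<ce[k][1]<box[3] and st[k][4]>5: print(c,st[k],ce[k].round(1),at_z(c,ce[k],49).round(1))
g=cv2.cvtColor(T,cv2.COLOR_BGR2GRAY);print(g[166:188,362:388])
print("exp top",proj("top",np.array([(564,-95.6,z) for z in(31,43,56,78)])).round(1).tolist(),"side",proj("side",np.array([(564,-95.6,z) for z in(31,56,78)])).round(1).tolist())
hs=cv2.cvtColor(b,cv2.COLOR_BGR2HSV)
for r in range(184,208,2): print(r,[f"{int(p[0])}/{int(p[2])}" for p in b[r,299:320]])
for l in("weight_large","probe"):
  for c in("top","side"):
    for q in manip.place_of(l,c)[:1]: print(l,c,round(q["confidence"],2),at_z(c,q["xy"],31 if l[0]=="w" else 60).round(1))
E
```

```text
31.7 [387.  116.1 185.3]
top [370 171  10  10  82] [374.5 175.6] [563.8 -94.9  49. ]
side [296 176  16   9  96] [303.4 180.4] [ 590.7 -217.7   49. ]
side [304 187   9  16 107] [307.7 195. ] [565.6 -93.8  49. ]
[[204 205 204 203 196 184 174 164 142 132 118 116 107 107 100 135 143 141
  143 141 141 144 143 142 145 146]
 [187 188 189 192 192 192 193 194 194 202 204 202 198 191 180 183 162 139
  129 113 110 128 114 100 137 142]
 [184 182 181 181 182 182 184 186 187 188 189 191 192 193 193 193 193 194
  203 203 204 199 189 178 184 144]
 [185 185 185 186 187 187 186 185 185 184 186 186 183 184 186 188 189 190
  191 193 195 195 194 194 200 162]
 [180 180 180 182 182 183 184 185 185 187 185 186 162 155 151 179 188 190
  191 191 190 190 193 192 196 151]
 [185 184 183 181 181 180 180 180 182 182 133 123 175 191 174 143 146 182
  195 138  56  94 180 195 197 142]
 [184 184 184 184 184 185 186 189 184 160 187 193 135 101 101 151 149 178
  193 106  43  67 174 193 194 128]
 [180 179 180 181 182 183 187 187 103 153 191 135 133 182 192 161 129 181
  196 171 114 112 174 188 188 124]
 [182 181 181 181 
[... 3881 characters left out ...]
192/194', '208/210', '209/212', '206/210', '204/209', '208/211', '205/207']
204 ['198/204', '208/210', '209/212', '199/200', '162/166', '118/119', '83/86', '70/70', '58/59', '61/58', '75/73', '87/88', '120/123', '166/168', '195/199', '207/210', '207/209', '205/209', '205/207', '201/203', '199/203']
206 ['208/212', '210/212', '208/211', '204/208', '206/210', '200/204', '190/194', '188/191', '181/185', '187/189', '185/188', '191/193', '198/201', '203/206', '204/208', '194/197', '170/172', '145/148', '130/131', '120/121', '123/122']
weight_large top 0.52 [561.8 -98.5  31. ]
weight_large side 0.49 [ 571.6 -111.6   31. ]
probe top 0.43 [ 450.6 -276.6   60. ]
probe side 0.66 [ 451.9 -274.7   60. ]
```

```bash
python3 -c "
from workcell import manip
print(manip.close_job())"
```

```text
the job is handed in; nothing more can be done
None
```

Pad 5, the one farthest from the post, is the high pad. The probe is back in its stand, the large weight stands upright within about 1.5 mm of the middle of pad 5, the two smaller weights were not touched, and I handed the job in at about 32 s.

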